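# Press the cover plate level onto the vial block

## Task

Four vials stand proud in the bores of the metal vial block. Take the large rectangular plate by its handle, lay it centred on the block with its long side along the block's long side, and press it down firmly, without dropping or slamming it, until it has pushed all the vials home and sits level on the block's rim; then let go. Leave the small square plate where it is.

Things in the scene. Friction and masses are not known exactly. Their poses are not given: they have to be found in the camera images.
- vial_block: Fixed bare-metal block left of the roller mixer, 140 (its x, long side) x 100 (its y) x 44 mm high, with a broad flat rim (25 mm wide at the ends, 22 mm along the sides) round a 10 mm deep recess that holds four vials. Origin: centre of its underside, on the worktop; z up; the rim's top is at z = 44 mm.
- rim_centre (a point): Centre of the block's top at rim height, axes as the block's. Four vials with black caps 21 mm wide stand at x = +-28, y = +-14 mm; at the start their tops are 6 to 10 mm above the rim, each at its own height. Each slides straight down when pushed with about 2.5 N (10 N for all four) and stays down. Home is level with the rim, where the plate meets the rigid rim.
- large_plate: The loose plate to be used: flat bare-metal rectangle 124 (its x) x 84 (its y) x 6 mm, 0.12 to 0.2 kg, with a black handle bar on top, lying flat on the worktop to the right of the roller mixer. Origin: centre of its underside; z up through the handle.
- large_plate_grip (a point): Centre of the large plate's black handle bar, 28 mm above the plate's underside. The bar is 64 mm long (along the plate's x, its long side), 16 mm wide (along y) and 20 mm tall (18 to 38 mm above the plate's underside), carried 12 mm above the plate on two posts. Axes as the plate's: x along the bar, z up.
- small_plate_grip (a point): Centre of the handle bar of the small square plate (80 x 80 x 6 mm, same bar, same height), too small for the block, lying flat on the worktop to the right of the roller mixer; which plate is the nearer to the robot varies. Not to be moved.

How it is judged:
At the end, for the whole second after the job is handed in: The large plate lies at rest on the block's rim: centred within 15 mm, long sides parallel within 11 degrees, level within 2 degrees, handle up, and its underside no more than 2.5 mm above the rim (44 mm above the worktop), so that the vials are home (horizontal distance between large_plate_grip and vial_block below 0.015 m and angle between the x axis of large_plate and the x axis of vial_block, either way round below 0.2 rad and z of large_plate in the frame of vial_block between 0.042 and 0.0465 m and angle between large_plate's own z axis and vertical below 0.035 rad and linear speed of large_plate below 0.02 m/s); the robot touches nothing.
It fails at once if the small plate is moved by more than 20 mm (distance of small_plate_grip from where it was at the start of the episode above 0.02 m).
It fails at once if the plate is dropped or slammed onto the block: it moves faster than 0.4 m/s while over the block and less than 45 mm above its rim (horizontal distance between large_plate and vial_block below 0.04 m and z of large_plate in the frame of vial_block below 0.089 m and linear speed of large_plate above 0.4 m/s).
It also fails if it takes over 42 s, if anything falls off the work surface, if the arm or the gripper's body presses on something with over 40 N, if the wrist force passes 120 N, or if a joint passes its speed limit or range.

## Robot

A 6-joint arm with a two-finger parallel gripper is mounted at the origin on a cart in front of the work surface, level with it; the furniture and walls round the work are solid. World frame = base frame: x ahead of the robot, y to its left, z up, the work surface at z = 0. Lengths are in m, angles in rad, forces in N, time in s.
With the tool pointing down it reaches from about 0.325 to 0.775 m from the base axis. Payload 5.5 kg.
Tool frame: the origin (TCP) lies midway between the tips of the shut fingers; the grasp point (between the pads) lies 19 mm behind it (grasp_offset is the distance from the TCP to the grasp point, in m); y points along the fingers, x is the direction in which the jaws open and shut, and the axes are right-handed (so a half turn about y gives the same grasp; the last joint's range is limited). The gripper opens to 85 mm and grips with 20 to 120 N. Pads are 22 mm wide; open, the fingers measure 114 mm over their backs; the gripper's body (76 mm by 85 mm) begins 54 mm behind the grasp point. The pads swing forward as they close: fully open they stand 13 mm farther back than shut.
Start: joints at [1.253, 0.091, 1.231, -0, 1.82, -0.057], TCP at [0.155, 0.58, 0.231] pointing down, gripper open.
Joint ranges: [-2.87, 2.87], [-0.86, 2.18], [0.17, 2.46], [-1.51, 4.65], [0.06, 2.69], [-2.65, 2.65]. Speed limits (rad/s): [2.57, 2.57, 3.01, 3.14, 3.14, 3.14].

## Interface

Orientations are given as a unit quaternion [w, x, y, z].
In Python, from cell import get_state, grab_frame, hand_in, grasp_offset gives the robot as it stands.
- The arm moves only by the tool send_rows, never from a script. Its argument "motion" is a list of rows, each a list of 7 numbers: the shift along the world's x, y, z in cm, then the turn, a rotation vector about the world's x, y, z in degrees, then the gripper's target within -1 to 1 (shut at 1, half-way at 0, fully open at -1). In form: [[dx, dy, dz, rx, ry, rz, gripper], ...]. A call has 1 to 10 rows; each row is the pose to reach, as a shift and turn from the pose commanded when the call began; what a row does not reach only later rows make up. A row lasts 1/12 s, in which the tool goes at most 41.7 mm and 7.16 degrees, less where a joint would pass 70% of its speed; a pose out of reach is approached as far as the arm can. A call with a gripper value outside its range is refused whole. The fingers move at their own pace and stop on an object; "force" is the grip in N (left out, the last holds). Time passes only in rows, so rows that repeat a pose let the fingers close. It gives the time, the measured TCP pose, the force and the opening at its end, in the units of the state.
- get_state(): the state, without advancing time (a new reading comes with each control period).
- grab_frame(name): name is "scene" or "top"; returns a dict with "frame" (480x640x3 uint8, red, green, blue), "fov_y" (degrees; the focal length in pixels is half the picture's height over the tangent of half this angle, whatever the lens; pixels are square), "cx", "cy" (the principal point, pixels), "k1" (the pictures are not rectified: a ray, as slopes to the right and down, at radius r is drawn at 1 + k1 r^2 times it, then the intrinsics apply), "extrinsics" (4x4, takes a point from camera to world coordinates). Camera axes: x right, y down, z forward; pixel columns grow to the right and rows downward; lengths in m; the calibration is good to about 2 mm. A picture is of the moment at which its call begins. There is no depth.
- hand_in(): hands the job in, once; it reports no verdict.
The state is a dict: "t": time; "joint_pos": joint angles; "qd": joint speeds; "tau": joint torques, N m; "tcp_pos": TCP position; "tcp_rot": TCP orientation; "force": force on the tool from outside, world axes, zero at the start; "torque": the same for the moment, N m; "width": finger opening in m.
Only numpy, scipy, OpenCV 4.12 (cv2) and the standard library are available. Lean on these libraries where they do the work, as an engineer would, in place of code of your own. Each camera call takes 0.05 s, during which the arm holds its last target. There are 200 camera calls.

## Working session

There is one attempt and no reset: what is moved stays moved. The work goes in short steps, Python scripts to look and compute and a tool call to move; the robot and the scene stay as the last step left them, time stands still between calls to the robot, and variables do not carry over. Pictures are saved under pics/ and viewed, about 8 in all and at most 12, crops included, and the job is handed in when it is done.

Besides the shell and the picture viewer there is one more tool, called after "Request:" as a command line: name --pt "numbers of a row" for each row, then --argument value for the rest. send_rows: Moves the arm, as the interface text tells. Its arguments: {"type":"object","properties":{"motion":{"type":"array","items":{"type":"array","items":{"type":"number"}}},"force":{"type":"number"}},"required":["motion"]}

```bash
mkdir -p pics; ls
cat > h.py <<'E'
import numpy as np, cv2
from cell import *
def grab(n,f):
    d=grab_frame(n); cv2.imwrite(f,d["frame"][:,:,::-1]); np.savez(f+'.npz',**{k:v for k,v in d.items()}); return d
def ray(f,u,v):
    d=np.load(f+'.npz'); F=240/np.tan(np.radians(float(d['fov_y']))/2)
    K=np.array([[F,0,float(d['cx'])],[0,F,float(d['cy'])],[0,0,1]])
    p=cv2.undistortPoints(np.array([[[u,v]]],float),K,np.array([float(d['k1']),0,0,0]))[0,0]
    E=d['extrinsics']; return E[:3,3],E[:3,:3]@np.array([p[0],p[1],1])
def at(f,u,v,z):
    o,r=ray(f,u,v); return (o+r*(z-o[2])/r[2])[:3]
E
python3 - <<'E'
from h import *
for n in('top','scene'):
    d=grab(n,f'pics/{n}1.png'); print(n,d['fov_y'],d['k1'],d['extrinsics'].round(3).tolist())
s=get_state();print(s,grasp_offset)
E
```

```text
pics
top 47.64545928197806 -0.15688099342237763 [[-0.019, -0.992, 0.122, 0.368], [-1.0, 0.017, -0.018, 0.013], [0.016, -0.122, -0.992, 1.193], [0.0, 0.0, 0.0, 1.0]]
scene 44.99193336033794 -0.05001060045554267 [[0.758, 0.574, -0.31, 0.94], [0.653, -0.67, 0.353, -0.473], [-0.005, -0.47, -0.883, 1.235], [0.0, 0.0, 0.0, 1.0]]
{'t': 0.1, 'joint_pos': array([ 1.25332583e+00,  9.17717508e-02,  1.23178420e+00, -1.70615194e-05,
        1.81979925e+00, -5.67128105e-02]), 'qd': array([ 0.00153295, -0.00053109, -0.0039271 , -0.00040056, -0.00121693,
       -0.00053639]), 'tau': array([ 2.92031247e-03, -4.60213959e+01, -4.19222152e+01, -8.46892135e-05,
        1.05032502e-02, -1.45357484e-05]), 'tcp_pos': array([0.15462122, 0.57946658, 0.23026044]), 'tcp_rot': array([-0.56040611,  0.56111775,  0.43023851, -0.43126174]), 'force': array([ 0.53742023, -0.65104744,  0.04127458]), 'torque': array([ 0.04511501,  0.05010441, -0.04916193]), 'width': 0.08555942675725549} 0.0187
```

View pics/top1.png

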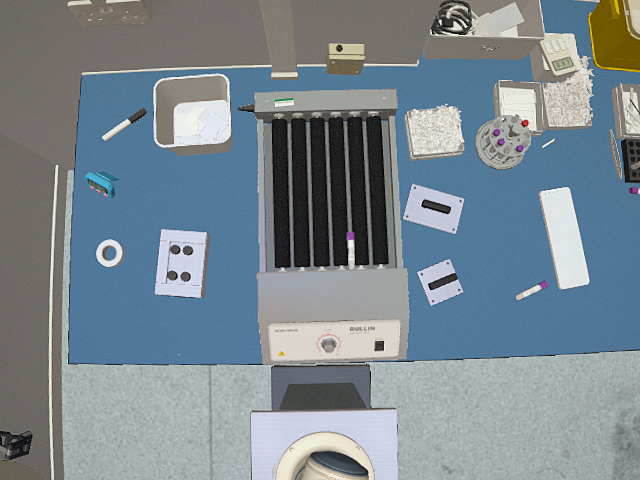

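View pics/scene1.png

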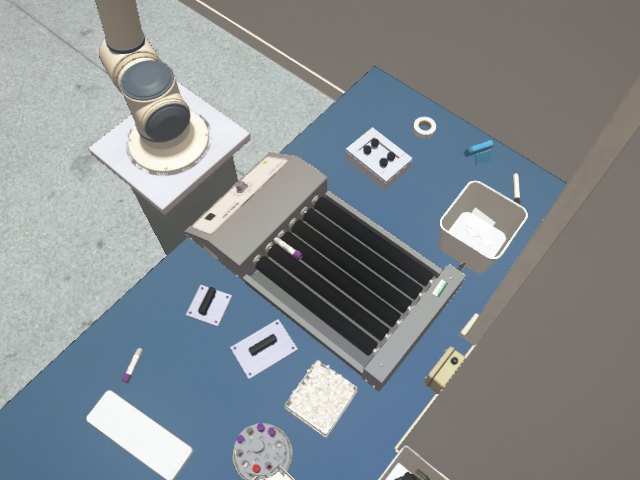

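The top view shows the block at about (182,263), the large plate at (435,208) and the small plate at (441,282). The mixer lies between the block and the plates. I'll segment the outlines next.

Run:
```python
from h import *
a=cv2.imread('pics/top1.png')
c=lambda x,y,w,h:cv2.resize(a[y:y+h,x:x+w],None,fx=4,fy=4,interpolation=cv2.INTER_CUBIC)
cv2.imwrite('pics/c1.png',np.hstack([c(395,165,90,150),c(140,205,90,150)]))
# handle (black) and plate masks
f='pics/top1.png'
g=cv2.cvtColor(a,cv2.COLOR_BGR2HSV)
for nm,(x,y,w,h) in dict(large=(402,180,66,56),small=(414,257,54,50),block=(150,222,64,82)).items():
    s=g[y:y+h,x:x+w]
    m=((s[:,:,1]<90)&(s[:,:,2]>130)).astype(np.uint8)
    n,l,st,_=cv2.connectedComponentsWithStats(m); i=1+st[1:,4].argmax()
    cs,_=cv2.findContours((l==i).astype(np.uint8),cv2.RETR_EXTERNAL,2)
    r=cv2.minAreaRect(max(cs,key=cv2.contourArea)); b=cv2.boxPoints(r)+[x,y]
    z=.044 if nm=='block' else .006
    P=np.array([at(f,*p,z) for p in b]); 
    print(nm,b.round(1).tolist(),'ctr',P.mean(0).round(4))
    for k in range(4):
        e=P[(k+1)%4]-P[k]; print('  edge',np.linalg.norm(e).round(4),np.degrees(np.arctan2(e[1],e[0])).round(1))
    if nm!='block':
        m=(s[:,:,2]<70).astype(np.uint8); n,l,st,_=cv2.connectedComponentsWithStats(m)
        i=1+st[1:,4].argmax(); yy,xx=np.nonzero(l==i); r=cv2.minAreaRect(np.c_[xx,yy].astype(np.float32))
        print('  bar px',np.array(r[0])+[x,y],r[1:],at(f,r[0][0]+x,r[0][1]+y,.034).round(4))
    else:
        m=(s[:,:,2]<70).astype(np.uint8); n,l,st,ce=cv2.connectedComponentsWithStats(m)
        for i in range(1,n):
            if st[i,4]>20:print('  cap',ce[i]+[x,y],st[i,4],at(f,*(ce[i]+[x,y]),.052).round(4))
```

```text
large [[401.5, 218.8], [412.0, 182.5], [465.9, 198.1], [455.4, 234.4]] ctr [ 0.5903 -0.2573  0.006 ]
  edge 0.0869 -18.2
  edge 0.1275 -106.9
  edge 0.0874 160.8
  edge 0.1261 73.0
  bar px [435.77077484 206.32521439] ((28.85201072692871, 7.601086139678955), 15.52410888671875) [ 0.5895 -0.2554  0.034 ]
small [[415.8, 271.4], [449.5, 257.7], [463.5, 292.2], [429.9, 305.9]] ctr [ 0.4256 -0.2634  0.006 ]
  edge 0.0822 -69.4
  edge 0.0823 -159.8
  edge 0.0819 110.1
  edge 0.0817 20.5
  bar px [442.40828323 281.07988358] ((6.76923131942749, 29.307695388793945), 67.38013458251953) [ 0.4257 -0.2627  0.034 ]
block [[153.7, 294.1], [159.3, 227.8], [207.0, 231.8], [201.5, 298.1]] ctr [0.4741 0.2992 0.044 ]
  edge 0.1432 -4.0
  edge 0.1053 -95.8
  edge 0.1421 175.5
  edge 0.1039 84.8
```

View pics/c1.png

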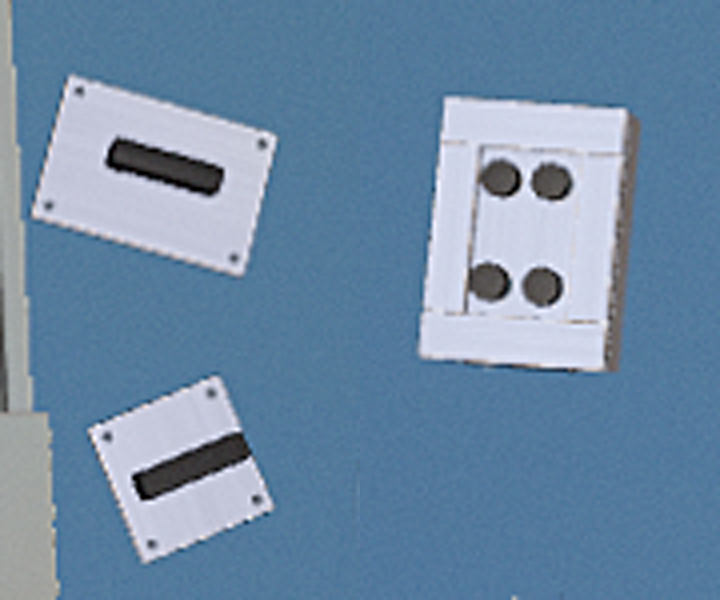

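Run:
```python
from h import *
from scipy.spatial.transform import Rotation as R
q=get_state()['tcp_rot']; M=R.from_quat(q[[1,2,3,0]]).as_matrix(); print(M.round(3), np.degrees(np.arctan2(M[1,0],M[0,0])))
# block, two-view check by hand-picked rim corners
for p in [(161.25,229.25),(207,232),(201.25,297.75),(155,294.25)]: print(at('pics/top1.png',*p,.044).round(4))
a=cv2.imread('pics/scene1.png')
c=lambda x,y,w,h:cv2.resize(a[y:y+h,x:x+w],None,fx=4,fy=4,interpolation=cv2.INTER_CUBIC)
cv2.imwrite('pics/c2.png',np.hstack([c(335,115,90,85),c(222,310,90,85)]))
```

```text
[[ 0.258 -0.001 -0.966]
 [ 0.966 -0.002  0.258]
 [-0.002 -1.     0.   ]] 75.05944947567073
[0.5473 0.3418 0.044 ]
[0.5394 0.2416 0.044 ]
[0.3991 0.2532 0.044 ]
[0.4075 0.3534 0.044 ]
```

View pics/c2.png

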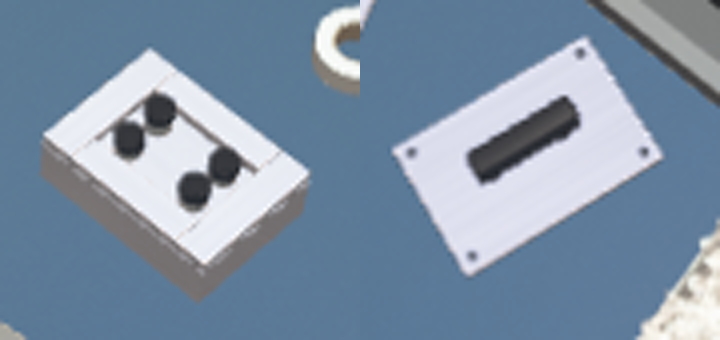

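Run:
```python
from h import *
f='pics/scene1.png'
for nm,z,o,L in (('block',.044,(335,115),[(150,48),(310,175),(203,268),(42,138)]),('plate',.006,(222,310),[(225,37),(303,155),(110,275),(33,152)])):
    P=np.array([at(f,x/4+o[0],y/4+o[1],z) for x,y in L]);print(nm,P.mean(0).round(4))
    e=np.roll(P,-1,0)-P; print(np.linalg.norm(e,axis=1).round(3),np.degrees(np.arctan2(e[:,1],e[:,0])).round(1))
```

```text
block [0.4766 0.3014 0.044 ]
[0.14  0.101 0.139 0.103] [ -5.9 -94.8 174.9  85.9]
plate [ 0.5935 -0.2542  0.006 ]
[0.082 0.122 0.082 0.123] [ -16.1 -106.3  164.7   73.6]
```

Request:
send_rows --pt "0 0 7 0 0 0 -0.2" --pt "0 0 7 0 0 0 -0.2" --pt "43.5 -83.5 7 0 0 -92 -0.2" --pt "43.5 -83.5 7 0 0 -92 -0.2" --pt "43.5 -83.5 7 0 0 -92 -0.2" --pt "43.5 -83.5 7 0 0 -92 -0.2" --pt "43.5 -83.5 7 0 0 -92 -0.2" --pt "43.5 -83.5 7 0 0 -92 -0.2" --pt "43.5 -83.5 7 0 0 -92 -0.2" --pt "43.5 -83.5 7 0 0 -92 -0.2"

```text
t: 0.93
tcp_pos: [0.3089, 0.2822, 0.3009]
tcp_rot: [-0.699, 0.699, 0.107, -0.107]
force: [0.1, -0.8, -0.3]
width: 0.0512
```

Request:
send_rows --pt "28.1 -53.8 0 0 0 -40 -0.2" --pt "28.1 -53.8 0 0 0 -40 -0.2" --pt "28.1 -53.8 0 0 0 -40 -0.2" --pt "28.1 -53.8 0 0 0 -40 -0.2" --pt "28.1 -53.8 0 0 0 -40 -0.2" --pt "28.1 -53.8 0 0 0 -40 -0.2" --pt "28.1 -53.8 0 0 0 -40 -0.2" --pt "28.1 -53.8 0 0 0 -40 -0.2" --pt "28.1 -53.8 0 0 0 -40 -0.2" --pt "28.1 -53.8 0 0 0 -40 -0.2"

```text
t: 1.77
tcp_pos: [0.502, -0.0874, 0.3009]
tcp_rot: [0.694, -0.694, 0.137, -0.136]
force: [1.5, 0.9, -0.1]
width: 0.0511
```

```bash
cat >> h.py <<'E'
from scipy.spatial.transform import Rotation as R
def st():
    s=get_state(); q=s['tcp_rot']; M=R.from_quat(q[[1,2,3,0]]).as_matrix()
    print('t',round(s['t'],2),'tcp',s['tcp_pos'].round(4),'yaw',np.degrees(np.arctan2(M[1,0],M[0,0])).round(2),'down',M[:,1].round(3),'F',s['force'].round(1),'T',s['torque'].round(2),'w',round(s['width'],4),'q',s['joint_pos'].round(2))
E
python3 -c "
from h import *
st()"
```

```text
t 1.77 tcp [ 0.502  -0.0874  0.3009] yaw -22.26 down [-0.  0. -1.] F [ 1.5  0.9 -0.1] T [ 0.03 -0.03  0.02] w 0.0511 q [-0.24 -0.13  1.32  0.    1.95  0.15]
```

Request:
send_rows --pt "9 -16.8 0 0 0 5.7 -0.2" --pt "9 -16.8 0 0 0 5.7 -0.2" --pt "9 -16.8 0 0 0 5.7 -0.2" --pt "9 -16.8 0 0 0 5.7 -0.2" --pt "9 -16.8 0 0 0 5.7 -0.2" --pt "9 -16.8 0 0 0 5.7 -0.2" --pt "9 -16.8 -21 0 0 5.7 -0.2" --pt "9 -16.8 -21 0 0 5.7 -0.2" --pt "9 -16.8 -21 0 0 5.7 -0.2" --pt "9 -16.8 -21 0 0 5.7 -0.2"

```text
t: 2.6
tcp_pos: [0.5912, -0.2526, 0.1327]
tcp_rot: [0.7, -0.7, 0.102, -0.102]
force: [1.1, -0.4, 0.1]
width: 0.0509
```

```bash
python3 -c "
from h import *
st()
grab('top','pics/t2.png');grab('scene','pics/s2.png');st()
a=cv2.imread('pics/t2.png')[150:290,370:500];b=cv2.imread('pics/s2.png')[290:410,190:320]
b=cv2.copyMakeBorder(b,0,20,0,0,0)
cv2.imwrite('pics/c3.png',cv2.resize(np.hstack([a,b]),None,fx=3,fy=3))
"
```

```text
t 2.6 tcp [ 0.5912 -0.2526  0.1327] yaw -16.52 down [ 0.  0. -1.] F [ 1.1 -0.4  0.1] T [-0.03 -0.03  0.04] w 0.0509 q [-0.46  0.21  1.28  0.    1.66 -0.17]
t 2.7 tcp [ 0.5867 -0.2503  0.1232] yaw -16.51 down [-0.017  0.009 -1.   ] F [-0.1  0.8 -2.1] T [-0.01  0.07 -0.  ] w 0.0509 q [-0.46  0.22  1.29  0.    1.66 -0.17]
```

View pics/c3.png

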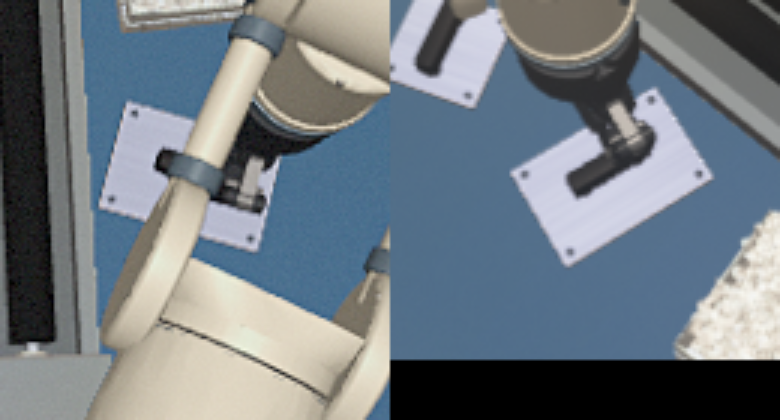

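The gripper sits over the bar with the yaw matched. I'll go down in two steps.

Request:
send_rows --pt "0 0 -3.5 0 0 0 -0.2" --pt "0 0 -6 0 0 0 -0.2" --pt "0 0 -6 0 0 0 -0.2" --pt "0 0 -6 0 0 0 -0.2"

```text
t: 3.03
tcp_pos: [0.5919, -0.253, 0.0762]
tcp_rot: [0.7, -0.7, 0.102, -0.102]
force: [0.4, -0.1, 0.4]
width: 0.0514
```

```bash
python3 -c "
from h import *
st()"
```

```text
t 3.03 tcp [ 0.5919 -0.253   0.0762] yaw -16.52 down [-0.  0. -1.] F [ 0.4 -0.1  0.4] T [-0.01 -0.02 -0.06] w 0.0514 q [-0.46  0.23  1.35  0.    1.56 -0.17]
```

Request:
send_rows --pt "0 -0.2 -2 0 0 0 -0.2" --pt "0 -0.2 -4 0 0 0 -0.2" --pt "0 -0.2 -6.4 0 0 0 -0.2" --pt "0 -0.2 -6.4 0 0 0 -0.2" --pt "0 -0.2 -6.4 0 0 0 -0.2" --pt "0 -0.2 -6.4 0 0 0 1" --pt "0 -0.2 -6.4 0 0 0 1" --pt "0 -0.2 -6.4 0 0 0 1" --pt "0 -0.2 -6.4 0 0 0 1" --pt "0 -0.2 -6.4 0 0 0 1" --force 80

```text
t: 3.87
tcp_pos: [0.593, -0.2559, 0.0138]
tcp_rot: [-0.699, 0.7, -0.1, 0.103]
force: [-0.5, -0.4, 6.8]
width: 0.0141
```

```bash
python3 -c "
from h import *
st()"
```

```text
t 3.87 tcp [ 0.593  -0.2559  0.0138] yaw -16.54 down [ 0.004 -0.002 -1.   ] F [-0.5 -0.4  6.8] T [0.05 0.27 0.04] w 0.0141 q [-0.46  0.27  1.42 -0.    1.45 -0.17]
```

Request:
send_rows --pt "0 0 0 0 0 0 1" --pt "0 0 0 0 0 0 1" --pt "0 0 0 0 0 0 1" --pt "0 0 1 0 0 0 1" --pt "0 0 3 0 0 0 1" --pt "0 0 6 0 0 0 1" --pt "0 0 6 0 0 0 1" --pt "0 0 6 0 0 0 1" --pt "0 0 6 0 0 0 1"

```text
t: 4.62
tcp_pos: [0.5915, -0.2551, 0.0704]
tcp_rot: [0.7, -0.7, 0.102, -0.102]
force: [1.0, 0.6, -2.5]
width: 0.0141
```

```bash
python3 -c "
from h import *
st()
grab('top','pics/t3.png');grab('scene','pics/s3.png');st()
a=cv2.imread('pics/t3.png')[150:290,370:500];b=cv2.imread('pics/s3.png')[270:410,190:320]
cv2.imwrite('pics/c4.png',cv2.resize(np.hstack([a,b]),None,fx=3,fy=3))
"
```

```text
t 4.62 tcp [ 0.5915 -0.2551  0.0704] yaw -16.54 down [-0.  0. -1.] F [ 1.   0.6 -2.5] T [-0.03 -0.02 -0.  ] w 0.0141 q [-0.46  0.24  1.36  0.    1.55 -0.17]
t 4.72 tcp [ 0.5907 -0.2548  0.0687] yaw -16.54 down [-0.003  0.001 -1.   ] F [-0.5  0.  -1.8] T [ 0.02  0.05 -0.02] w 0.0142 q [-0.46  0.24  1.36  0.    1.55 -0.17]
```

View pics/c4.png

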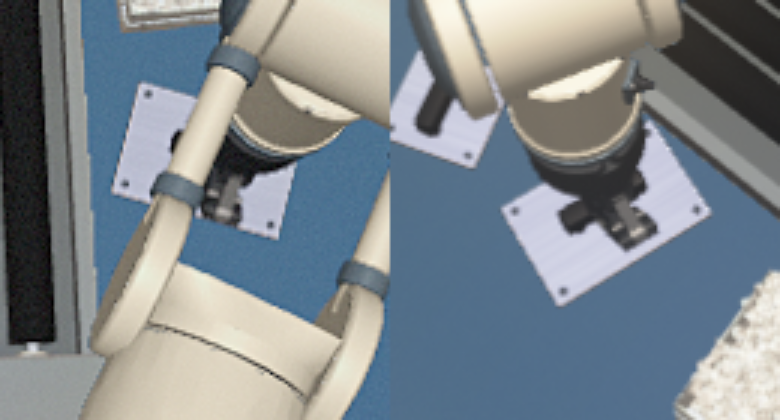

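```bash
python3 -c "
from h import *
print(at('pics/s3.png',262,339.8,.063),at('pics/t3.png',440,203.5,.063))
for f,L in (('pics/s3.png',[(500,208),(560,306),(712,211)]),('pics/t3.png',[(143,82),(111,190),(277,239)])):
    P=np.array([at(f,(x-390)/3+190,y/3+270,.063) if 's3' in f else at(f,x/3+370,y/3+150,.063) for x,y in L]);e=np.diff(P,axis=0);print(np.linalg.norm(e,axis=1),np.degrees(np.arctan2(e[:,1],e[:,0])))
"
```

```text
[ 0.59344343 -0.25349926  0.063     ] [ 0.59002954 -0.25819811  0.063     ]
[0.08387039 0.12351338] [-15.91478639  74.05450962]
[0.08260423 0.1237179 ] [ 161.31699753 -107.31018294]
```

Request:
send_rows --pt "0 0 4 0 0 0 1" --pt "0 0 8 0 0 0 1" --pt "0 0 12 0 0 0 1" --pt "0 0 16 0 0 0 1" --pt "0 0 20 0 0 0 1" --pt "0 0 23 0 0 0 1" --pt "0 0 23 0 0 0 1" --pt "0 0 23 0 0 0 1"

```text
t: 5.38
tcp_pos: [0.5921, -0.2555, 0.3019]
tcp_rot: [-0.699, 0.7, -0.101, 0.103]
force: [-0.1, 0.4, -2.3]
width: 0.0145
```

Request:
send_rows --pt "-0.8 3.7 0 0 0 6.8 1" --pt "-1.6 7.4 0 0 0 13.6 1" --pt "-2.3 11.1 0 0 0 20.4 1" --pt "-3.1 14.8 0 0 0 27.1 1" --pt "-3.9 18.5 0 0 0 33.9 1" --pt "-4.7 22.2 0 0 0 40.7 1" --pt "-5.5 25.9 0 0 0 47.5 1" --pt "-6.2 29.6 0 0 0 54.3 1" --pt "-7 33.3 0 0 0 61.1 1" --pt "-7 33.3 0 0 0 61.1 1"

```text
t: 6.22
tcp_pos: [0.5195, 0.0837, 0.2972]
tcp_rot: [0.654, -0.651, -0.271, 0.274]
force: [0.3, -1.0, -2.1]
width: 0.0148
```

```bash
python3 -c "
from h import *
st()"
```

```text
t 6.22 tcp [0.5195 0.0837 0.2972] yaw 45.31 down [-0.006  0.003 -1.   ] F [ 0.3 -1.  -2.1] T [-0.04 -0.02  0.01] w 0.0148 q [ 0.09 -0.08  1.28  0.    1.94 -0.7 ]
```

Request:
send_rows --pt "-0.7 3.6 0 0 0 6.6 1" --pt "-1.5 7.2 0 0 0 13.3 1" --pt "-2.2 10.8 0 0 0 20 1" --pt "-3 14.4 0 0 0 26.6 1" --pt "-3.7 18 0 0 0 33.2 1" --pt "-4.4 21.6 0 0 0 39.9 1" --pt "-4.4 21.6 0 0 0 39.9 1" --pt "-4.4 21.6 -4 0 0 39.9 1" --pt "-4.4 21.6 -8 0 0 39.9 1" --pt "-4.4 21.6 -8 0 0 39.9 1" --force 100

```text
t: 7.05
tcp_pos: [0.4723, 0.291, 0.2041]
tcp_rot: [0.526, -0.521, -0.466, 0.484]
force: [-0.2, -0.4, -7.5]
width: 0.0142
```

Request:
send_rows --pt "0 0 -2 0 0 0 1" --pt "0 0 -4 0 0 0 1" --pt "0 0 -6 0 0 0 1" --pt "0 0 -8 0 0 0 1" --pt "0 0 -9 0 0 0 1" --pt "0 0 -9 0 0 0 1" --pt "0 0 -9 0 0 0 1"

```text
t: 7.63
tcp_pos: [0.4778, 0.2935, 0.1309]
tcp_rot: [0.524, -0.524, -0.475, 0.475]
force: [0.3, 0.5, -1.3]
width: 0.014
```

```bash
python3 -c "
from h import *
st()
grab('top','pics/t4.png');grab('scene','pics/s4.png');st()
a=cv2.imread('pics/t4.png')[200:330,115:245];b=cv2.imread('pics/s4.png')[80:210,320:450]
cv2.imwrite('pics/c5.png',cv2.resize(np.hstack([a,b]),None,fx=3,fy=3))
"
```

```text
t 7.63 tcp [0.4778 0.2935 0.1309] yaw 84.42 down [-0.001 -0.    -1.   ] F [ 0.3  0.5 -1.3] T [ 0.04 -0.06  0.03] w 0.014 q [ 0.49 -0.01  1.51 -0.    1.64 -0.98]
t 7.73 tcp [0.4784 0.294  0.1326] yaw 84.44 down [ 0.002  0.001 -1.   ] F [ 0.2  0.1 -1.1] T [-0.07 -0.04  0.  ] w 0.0141 q [ 0.49 -0.01  1.51 -0.    1.64 -0.98]
```

View pics/c5.png

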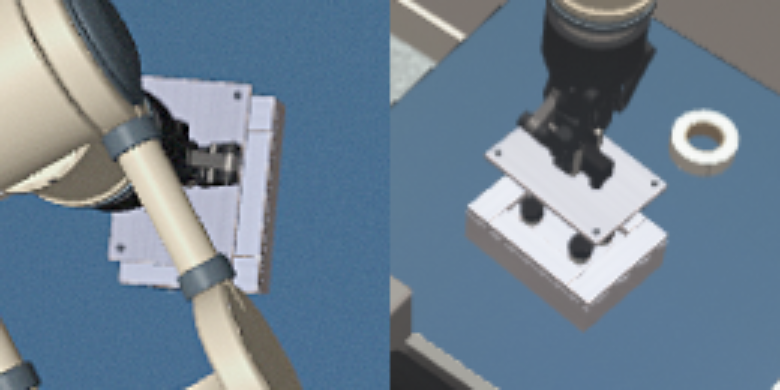

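```bash
python3 -c "
from h import *
L=[(486,155),(600,245),(666,183)]
P=np.array([at('pics/s4.png',(x-390)/3+320,y/3+80,.125) for x,y in L]);e=np.diff(P,axis=0)
print((P[0]+P[2])/2,np.linalg.norm(e,axis=1),np.degrees(np.arctan2(e[:,1],e[:,0])))
"
```

```text
[0.48140177 0.29495396 0.125     ] [0.12436854 0.08304795] [-5.16869577 87.75482394]
```

Request:
send_rows --pt "-0.3 0.55 0 0 0 0.8 1" --pt "-0.3 0.55 -1.2 0 0 0.8 1" --pt "-0.3 0.55 -2.4 0 0 0.8 1" --pt "-0.3 0.55 -3.6 0 0 0.8 1" --pt "-0.3 0.55 -4.7 0 0 0.8 1" --pt "-0.3 0.55 -4.7 0 0 0.8 1" --pt "-0.3 0.55 -4.7 0 0 0.8 1" --pt "-0.3 0.55 -4.7 0 0 0.8 1"

```text
t: 8.4
tcp_pos: [0.4747, 0.2993, 0.0837]
tcp_rot: [-0.52, 0.52, 0.479, -0.479]
force: [0.5, 0.2, -0.7]
width: 0.0139
```

```bash
python3 -c "
from h import *
st()
grab('top','pics/t5.png');grab('scene','pics/s5.png');st()
b=cv2.imread('pics/s5.png')[90:210,320:450]
cv2.imwrite('pics/c6.png',cv2.resize(b,None,fx=5,fy=5,interpolation=cv2.INTER_CUBIC))
"
```

```text
t 8.4 tcp [0.4747 0.2993 0.0837] yaw 85.26 down [-0. -0. -1.] F [ 0.5  0.2 -0.7] T [-0.   -0.03 -0.01] w 0.0139 q [ 0.5   0.01  1.58 -0.    1.56 -0.99]
t 8.5 tcp [0.4751 0.2995 0.0845] yaw 85.26 down [ 0.001  0.001 -1.   ] F [ 0.1  0.4 -1.6] T [ 0.02  0.   -0.01] w 0.0142 q [ 0.5   0.01  1.58  0.    1.56 -0.99]
```

View pics/c6.png

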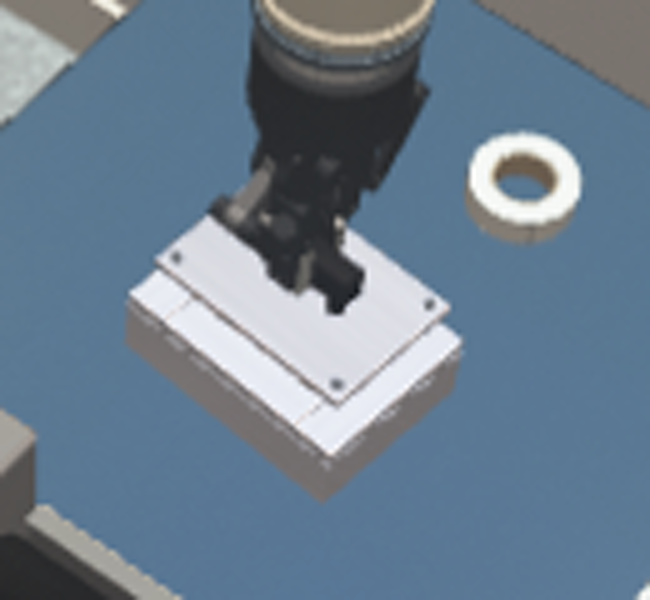

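Request:
send_rows --pt "0 0 -0.3 0 0 0 1" --pt "0 0 -0.6 0 0 0 1" --pt "0 0 -0.9 0 0 0 1" --pt "0 0 -1.2 0 0 0 1" --pt "0 0 -1.4 0 0 0 1" --pt "0 0 -1.6 0 0 0 1" --pt "0 0 -1.8 0 0 0 1" --pt "0 0 -2 0 0 0 1" --pt "0 0 -2 0 0 0 1"

```text
t: 9.25
tcp_pos: [0.4746, 0.2992, 0.064]
tcp_rot: [-0.52, 0.52, 0.479, -0.479]
force: [-2.4, -1.5, 2.6]
width: 0.0139
```

```bash
python3 -c "
from h import *
st()"
```

```text
t 9.25 tcp [0.4746 0.2992 0.064 ] yaw 85.26 down [ 0.  0. -1.] F [-2.4 -1.5  2.6] T [-0.22  0.41 -0.02] w 0.0139 q [ 0.5   0.02  1.6  -0.    1.52 -0.99]
```

Contact with the first vial. I'll keep pressing in small steps.

Request:
send_rows --pt "0 0 -0.1 0 0 0 1" --pt "0 0 -0.2 0 0 0 1" --pt "0 0 -0.3 0 0 0 1" --pt "0 0 -0.4 0 0 0 1" --pt "0 0 -0.5 0 0 0 1" --pt "0 0 -0.6 0 0 0 1" --pt "0 0 -0.65 0 0 0 1" --pt "0 0 -0.65 0 0 0 1"

```text
t: 9.92
tcp_pos: [0.4746, 0.2992, 0.0584]
tcp_rot: [-0.52, 0.52, 0.479, -0.479]
force: [-4.8, -2.6, 7.0]
width: 0.0139
```

```bash
python3 -c "
from h import *
st()"
```

```text
t 9.92 tcp [0.4746 0.2992 0.0584] yaw 85.26 down [ 0.  0. -1.] F [-4.8 -2.6  7. ] T [-0.49  0.74 -0.  ] w 0.0139 q [ 0.5   0.02  1.61 -0.    1.51 -0.99]
```

Request:
send_rows --pt "0 0 -0.05 0 0 0 1" --pt "0 0 -0.1 0 0 0 1" --pt "0 0 -0.15 0 0 0 1" --pt "0 0 -0.2 0 0 0 1" --pt "0 0 -0.25 0 0 0 1" --pt "0 0 -0.3 0 0 0 1" --pt "0 0 -0.3 0 0 0 1"

```text
t: 10.5
tcp_pos: [0.4746, 0.2992, 0.0579]
tcp_rot: [-0.52, 0.52, 0.479, -0.479]
force: [-10.0, -7.4, 17.7]
width: 0.0139
```

```bash
python3 -c "
from h import *
st()"
```

```text
t 10.5 tcp [0.4746 0.2992 0.0579] yaw 85.26 down [ 0.001  0.    -1.   ] F [-10.   -7.4  17.7] T [-0.96  1.64  0.01] w 0.0139 q [ 0.5   0.02  1.61 -0.    1.51 -0.99]
```

Request:
send_rows --pt "0 0 -0.1 0 0 0 1" --pt "0 0 -0.2 0 0 0 1" --pt "0 0 -0.3 0 0 0 1" --pt "0 0 -0.4 0 0 0 1" --pt "0 0 -0.4 0 0 0 1" --pt "0 0 -0.4 0 0 0 1"

```text
t: 11.0
tcp_pos: [0.4746, 0.2993, 0.0578]
tcp_rot: [-0.52, 0.521, 0.48, -0.478]
force: [-20.2, -11.8, 36.0]
width: 0.0139
```

```bash
python3 -c "
from h import *
st()
grab('scene','pics/s6.png');grab('top','pics/t6.png')
b=cv2.imread('pics/s6.png')[100:210,330:440]
a=cv2.imread('pics/t6.png')[205:315,130:240]
cv2.imwrite('pics/c7.png',cv2.resize(np.hstack([a,b]),None,fx=3.6,fy=3.6,interpolation=cv2.INTER_CUBIC))
"
```

```text
t 11.0 tcp [0.4746 0.2993 0.0578] yaw 85.27 down [ 0.002  0.001 -1.   ] F [-20.2 -11.8  36. ] T [-1.88  3.25  0.01] w 0.0139 q [ 0.5   0.02  1.61 -0.    1.51 -0.99]
```

View pics/c7.png

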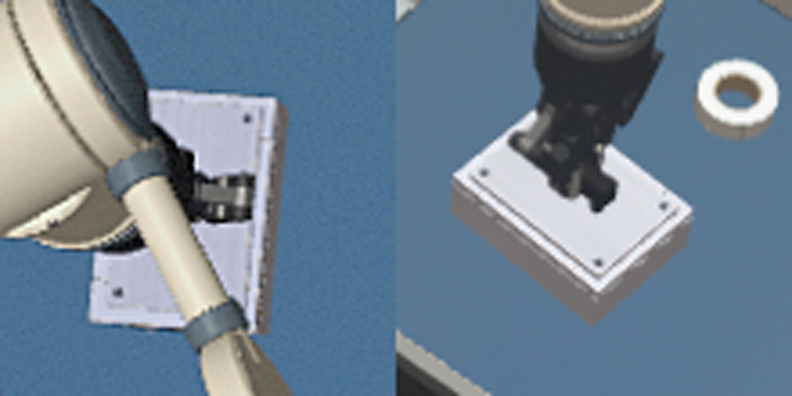

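It's at a rigid stop (0.1 mm of travel for 18 N more) and looks centred and flush on the rim. I'll take off the preload, then release.

Request:
send_rows --pt "0 0 0.2 0 0 0 1" --pt "0 0 0.4 0 0 0 1" --pt "0 0 0.5 0 0 0 1" --pt "0 0 0.5 0 0 0 1"

```text
t: 11.43
tcp_pos: [0.4747, 0.2993, 0.0579]
tcp_rot: [-0.52, 0.52, 0.479, -0.478]
force: [-7.9, -5.0, 12.9]
width: 0.0139
```

```bash
python3 -c "
from h import *
st()"
```

```text
t 11.43 tcp [0.4747 0.2993 0.0579] yaw 85.26 down [ 0.001  0.001 -1.   ] F [-7.9 -5.  12.9] T [-0.69  1.25  0.02] w 0.0139 q [ 0.5   0.02  1.61 -0.    1.51 -0.99]
```

Request:
send_rows --pt "0 0 0.2 0 0 0 1" --pt "0 0 0.2 0 0 0 1" --pt "0 0 0.2 0 0 0 -0.2" --pt "0 0 0.2 0 0 0 -0.2" --pt "0 0 0.2 0 0 0 -0.2" --pt "0 0 0.2 0 0 0 -0.2" --pt "0 0 0.2 0 0 0 -0.2" --pt "0 0 0.2 0 0 0 -0.2" --pt "0 0 0.2 0 0 0 -0.2"

```text
t: 12.18
tcp_pos: [0.4746, 0.2993, 0.057]
tcp_rot: [0.52, -0.52, -0.479, 0.479]
force: [0.4, 0.5, -0.0]
width: 0.0513
```

```bash
python3 -c "
from h import *
st()"
```

```text
t 12.18 tcp [0.4746 0.2993 0.057 ] yaw 85.26 down [-0. -0. -1.] F [ 0.4  0.5 -0. ] T [-0.    0.01 -0.01] w 0.0513 q [ 0.5   0.02  1.61  0.    1.51 -0.99]
```

Request:
send_rows --pt "0 0 2 0 0 0 -0.2" --pt "0 0 5 0 0 0 -0.2" --pt "0 0 9 0 0 0 -0.2" --pt "0 0 13 0 0 0 -0.2" --pt "0 0 17 0 0 0 -0.2" --pt "-4 4 19 0 0 0 -0.2" --pt "-7 7 19 0 0 0 -0.2" --pt "-10 10 19 0 0 0 -0.2" --pt "-13 13 19 0 0 0 -0.2" --pt "-16 16 19 0 0 0 -0.2"

```text
t: 13.02
tcp_pos: [0.3278, 0.4458, 0.2476]
tcp_rot: [0.52, -0.52, -0.479, 0.478]
force: [0.8, 1.2, -0.5]
width: 0.0517
```

Request:
send_rows --pt "-3 3 0 0 0 0 -0.2" --pt "-6 6 0 0 0 0 -0.2" --pt "-9 9 0 0 0 0 -0.2" --pt "-12 12 0 0 0 0 -0.2" --pt "-15 12 0 0 0 0 -0.2" --pt "-15 12 0 0 0 0 -0.2" --pt "-15 12 0 0 0 0 -0.2"

```text
t: 13.6
tcp_pos: [0.1775, 0.5652, 0.2469]
tcp_rot: [-0.519, 0.52, 0.48, -0.48]
force: [0.2, 0.4, -0.8]
width: 0.051
```

```bash
python3 -c "
from h import *
grab('scene','pics/s7.png');grab('top','pics/t7.png');st()
b=cv2.imread('pics/s7.png')[100:210,330:440]
a=cv2.imread('pics/t7.png')[205:315,130:240]
cv2.imwrite('pics/c8.png',cv2.resize(np.hstack([a,b]),None,fx=3.6,fy=3.6,interpolation=cv2.INTER_CUBIC))
"
```

```text
t 13.7 tcp [0.1796 0.5645 0.2472] yaw 85.25 down [ 0.001  0.    -1.   ] F [ 1.  -0.4  0.6] T [-0.01 -0.01 -0.  ] w 0.0514 q [ 1.21  0.07  1.22 -0.    1.85 -0.28]
```

View pics/c8.png

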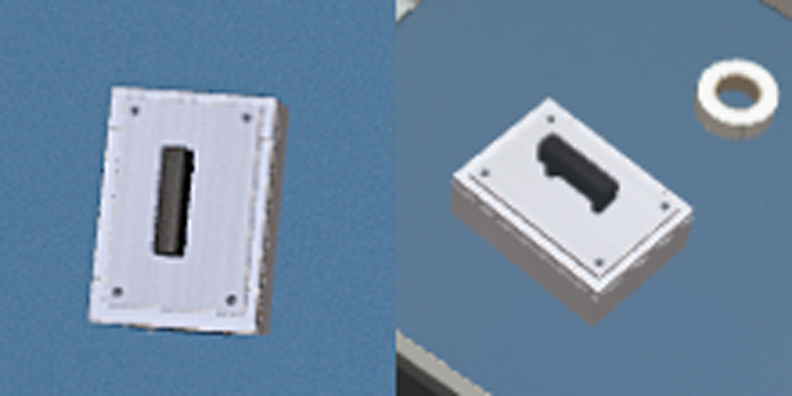

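```bash
python3 -c "
from h import *
o=(182.5/3.6+130,204.5/3.6+205);r=(184/3.6+130,209/3.6+205)
print(at('pics/t7.png',*o,.05),at('pics/t7.png',*r,.044))
print(hand_in())"
```

```text
[0.47556684 0.29656683 0.05      ] [0.47343574 0.29712323 0.044     ]
the job is handed in; nothing more can be done
None
```

The large plate is on the vial block, pressed home and let go, and the job was handed in at about 14 s of the 42 s allowed. No verdict comes back, so these are my own last checks:

- **Seating:** I pressed until the plate stopped dead. Raising the force from 18 N to 36 N moved it only 0.1 mm, where the vials need about 10 N. I read that as sitting on the rim. The stop was about 1.5 mm higher than I had estimated from the grip height, which is within that estimate's error.
- **Position:** In the last top view the plate's centre is about 2 mm from the block's centre (limit 15 mm). The long sides look parallel by eye.
- **Level:** It looks flush all round in both views, but I did not measure the tilt as a number.
- **Robot clear:** The arm is well away from the block, with only sensor noise on the force reading.
- **Small plate:** I never touched it. I did not measure its position again at the end.

The two cameras placed the block about 4 mm apart, so I used the average. Nothing failed.

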